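Park the forming plugs in their nests

ROBOT

A 6-joint arm with a two-finger parallel gripper is mounted at the origin on the work surface. World frame = base frame: x ahead of the robot, y to its left, z up, the work surface at z = 0. Lengths are in mm, angles in rad, forces in N, time in s.
With the tool pointing down it reaches from about 375 to 975 mm from the base axis. Payload 3.8 kg.
Tool frame: the origin (TCP) lies at the very end of the fingers, on their centre line; the grasp point (between the pads) lies 19 mm behind it; z points along the fingers, y is the direction in which the jaws open and shut (so a half turn about z gives the same grasp; the last joint's range is limited). The gripper opens to 85 mm and grips with 20 to 120 N. Pads are 22 mm wide; open, the fingers measure 114 mm over their backs; the gripper's body (76 mm by 85 mm) begins 54 mm behind the grasp point. The pads swing forward as they close: fully open they stand 13 mm farther back than shut.
Start: joints at [-1.149, 0.264, 1.604, -0, 1.274, -0.037], TCP at [298.933, -605.192, 231.28] pointing down, gripper open.
Joint ranges: [-2.63, 2.63], [-0.94, 2.18], [0.31, 2.57], [-1.31, 4.45], [0, 2.66], [-2.55, 2.55]. Speed limits (rad/s): [2.57, 2.57, 3.14, 3.14, 3.14, 3.14].

INTERFACE

Orientations are given as a rotation vector (axis times angle).
In Python, from cell import get_state, grab_frame, job_done gives the robot as it stands. The module is installed in compiled form; this text tells all that it offers.
- The arm moves only by the tool send_rows, never from a script. Its argument "moves" is a list of rows, each an object of numbers: "jaw": the gripper's target within -1 to 1 (fully open at 1, half-way at 0, shut at -1); "dx", "dy", "dz": the shift along the tool's x, y, z in units of 30 mm (1.0 is 30 mm); "spin": the turn about the tool's z in degrees. In form: [{"jaw": .., "dx": .., "dy": .., "dz": .., "spin": ..}, ...]. A call has 1 to 8 rows; each row is the pose to reach, as a shift and turn from the pose measured when the call began, along the tool's axes at that moment; what a row does not reach only later rows make up. A row lasts 1/10 s, in which the tool goes at most 50 mm and 8.59 degrees, less where a joint would pass 70% of its speed; a pose out of reach is approached as far as the arm can. A call with a gripper value outside its range is refused whole. The fingers move at their own pace and stop on an object; "squeeze" is the grip in N (left out, the last holds). Time passes only in rows, so rows that repeat a pose let the fingers close. It gives the time, the measured TCP pose, the force and the opening at its end, in the units of the state.
- get_state(): the state, without advancing time (a new reading comes with each control period).
- grab_frame(name): name is "scene" or "side" or "wrist"; returns a dict with "image" (480x640x3 uint8, red, green, blue), "range_z" (480x640 float32, mm along the optical axis (not along the pixel's ray), 0 where there is no reading), "mtx" (3x3 intrinsics, pixels), "rvec" (rotation vector, rad) and "tvec" (3), from world to camera coordinates, as OpenCV has them. Camera axes: x right, y down, z forward; pixel columns grow to the right and rows downward; lengths in mm; the calibration is good to about 2 mm. A picture is of the moment at which its call begins.
- job_done(): hands the job in, once; it reports no verdict.
The state is a dict: "t": time; "qpos": joint angles; "qvel": joint speeds; "effort": joint torques, N m; "position": TCP position; "tcp_rot": TCP orientation; "force": force on the tool from outside, world axes, zero at the start; "moment": the same for the moment, N m; "opening": finger opening in mm.
Only numpy, scipy, OpenCV 4.12 (cv2) and the standard library are available. Lean on these libraries where they do the work, as an engineer would, in place of code of your own. Each camera call takes 0.05 s, during which the arm holds its last target. There are 200 camera calls.

TASK

After the changeover on the packing line, put the four white forming plugs away: park each one in the nest whose outline matches its shape, upright and flat on the nest's floor, fully inside the rim. Do not tip any plug over, and leave the label roll and the grease jar where they are.

Things in the scene. Friction and masses are not known exactly. Their poses are not given: they have to be found in the camera images.
- round_plug_mid (a point): Loose forming plug: white plastic body 28 mm high, from above a disc 70 mm across; on top, central, a black handle block 36 mm long (x), 14 mm thick (y), 36 mm high, to pinch across its thickness. 64 mm high in all, about 180 g, stands upright. Point: on the axis through the handle, 32 mm above the underside; z up.
- square_plug_mid (a point): Loose forming plug: white plastic body 28 mm high, from above a 64 x 64 mm square; on top, central, a black handle block 36 mm long (x), 14 mm thick (y), 36 mm high, to pinch across its thickness. 64 mm high in all, about 180 g, stands upright. Point: on the axis through the handle, 32 mm above the underside; z up.
- oblong_plug_mid (a point): Loose forming plug: white plastic body 28 mm high, from above an oblong, 104 (x) by 44 mm (y), corners cut 10 mm at 45 degrees; on top, central, a black handle block 36 mm long (x), 14 mm thick (y), 36 mm high, to pinch across its thickness. 64 mm high in all, about 180 g, stands upright. Point: on the axis through the handle, 32 mm above the underside; z up.
- wedge_plug_mid (a point): Loose forming plug: white plastic body 28 mm high, from above a blunt wedge 90 mm long, narrowing from 66 mm (butt) to 18 mm (tip, at +x); the axis is 36.4 mm from the butt; on top, central, a black handle block 36 mm long (x), 14 mm thick (y), 36 mm high, to pinch across its thickness. 64 mm high in all, about 180 g, stands upright. Point: on the axis through the handle, 32 mm above the underside; z up.
- round_nest: Fixed nest: dark floor plate in a bright raised rim. Recess: circle 86 mm across, 8 mm clear of the round plug all round when their origins and axes agree. Origin on the table under that centre, z up. Floor 6 mm and rim top 14 mm above the table, rim 5 mm thick.
- square_nest: Fixed nest: dark floor plate in a bright raised rim. Recess: 80 x 80 mm square, 8 mm clear of the square plug all round when their origins and axes agree. Origin on the table under that centre, z up. Floor 6 mm and rim top 14 mm above the table, rim 5 mm thick.
- oblong_nest: Fixed nest: dark floor plate in a bright raised rim. Recess: 120 (x) by 60 mm (y) oblong with cut corners, 8 mm clear of the oblong plug all round when their origins and axes agree. Origin on the table under that centre, z up. Floor 6 mm and rim top 14 mm above the table, rim 5 mm thick.
- wedge_nest: Fixed nest: dark floor plate in a bright raised rim. Recess: blunt wedge with its tip at +x, as on the plug (which fits only that way round), 8 mm clear of the wedge plug all round when their origins and axes agree. Origin on the table under that centre, z up. Floor 6 mm and rim top 14 mm above the table, rim 5 mm thick.
- label_roll: Bystander: a roll of white labels standing on its flat side, 76 mm in diameter, 50 mm high. Origin at the centre of its underside. Not part of the job.
- grease_jar: Bystander: a closed grease jar, 60 mm in diameter, 75 mm high. Origin at the centre of its underside. Not part of the job.

How it is judged:
By the outcome, as a careful person would: the job done as asked, in the order asked, and still so for the second after the job is handed in, with the robot touching nothing.
It also fails if it takes over 104 s, if anything falls off the work surface, if the arm or the gripper's body presses on something with over 40 N, if the wrist force passes 120 N, or if a joint passes its speed limit or range.

## Working session

There is one attempt and no reset: what is moved stays moved. The work goes in short steps, Python scripts to look and compute and a tool call to move; the robot and the scene stay as the last step left them, time stands still between calls to the robot, and variables do not carry over. Pictures are saved under pics/ and viewed, on a budget of 14 in all, crops included, one or two more only if the job needs it, and the job is handed in when it is done.

Besides the shell and the picture viewer there is one more tool, called after "Emit:" by a JSON object that holds its "method" and its "body", one argument or row to a line. send_rows: Moves the arm, as the interface text tells. Its arguments: {"type":"object","properties":{"moves":{"type":"array","items":{"type":"object","properties":{"jaw":{"type":"number"},"dx":{"type":"number"},"dy":{"type":"number"},"dz":{"type":"number"},"spin":{"type":"number"}}}},"squeeze":{"type":"number"}},"required":["moves"]}

```bash
mkdir -p pics; ls; cat > h.py <<'E'
import numpy as np,cv2
from cell import *
def cam(n):
    f=grab_frame(n);f['R']=cv2.Rodrigues(np.array(f['rvec'],float))[0];f['t']=np.array(f['tvec'],float).ravel();f['K']=np.array(f['mtx'],float);return f
def ray(f,uv,z):
    uv=np.atleast_2d(np.array(uv,float));d=np.c_[uv,np.ones(len(uv))]@np.linalg.inv(f['K']).T@f['R'];c=-f['R'].T@f['t']
    return c+d*((z-c[2])/d[:,2])[:,None]
def save(f,n): cv2.imwrite('pics/'+n+'.png',f['image'][:,:,::-1])
def cloud(f):
    z=f['range_z'].astype(float);v,u=np.mgrid[:480,:640]
    p=np.stack([u*z,v*z,z],-1)@np.linalg.inv(f['K']).T
    return (p-f['t'])@f['R']
E
python3 - <<'E'
from h import *
s=get_state();print(s)
for n in('scene','side','wrist'):
    f=cam(n);save(f,n+'0');np.savez('/tmp/'+n,**f);print(n,f['K'].tolist(),-f['R'].T@f['t'],f['R'][2])
E
```

```text
pics
{'t': 0.0, 'qpos': array([-1.14890243e+00,  2.64725027e-01,  1.60538973e+00,  1.57777105e-05,
        1.27370683e+00, -3.68768145e-02]), 'qvel': array([-0.00102701, -0.00017968, -0.0003019 , -0.00058182, -0.0021702 ,
       -0.0006575 ]), 'effort': array([-2.83816764e-03, -5.15127432e+01, -3.67310894e+01, -5.16756718e-04,
        1.30512955e-02,  3.30110254e-06]), 'position': array([ 298.63484128, -604.51880447,  229.97249099]), 'tcp_rot': array([-3.05717116e+00, -7.13827064e-01,  6.46152777e-04]), 'force': array([-0.19412693, -0.14128975, -0.66166878]), 'moment': array([-0.02946987, -0.02506834, -0.03379607]), 'opening': 85.37196581802999}
scene [[456.7102800518397, 0.0, 320.9653227714056], [0.0, 456.7102800518397, 238.92693789538203], [0.0, 0.0, 1.0]] [1339.42572652 -321.10219594  871.75914511] [-0.69295611  0.2142117  -0.68842224]
side [[515.1643923428181, 0.0, 308.3554238527116], [0.0, 515.1643923428181, 238.4333117117187], [0.0, 0.0, 1.0]] [ -6.33247308 919.42534365 956.5408838 ] [ 0.36554921 -0.68742288 -0.62755363]
wrist [[403.1076779111504, 0.0, 315.70376293890007], [0.0, 403.1076779111504, 238.61018066060265], [0.0, 0.0, 1.0]] [ 358.95755879 -575.6387465   372.3572749 ] [-0.23663848 -0.11524981 -0.96473816]
```

View pics/scene0.png

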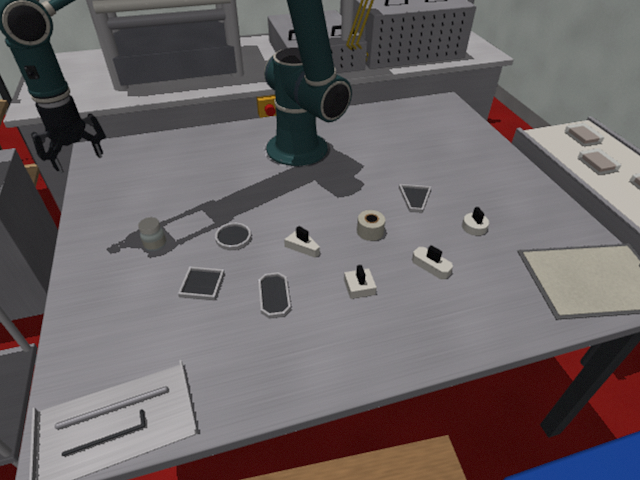

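View pics/side0.png

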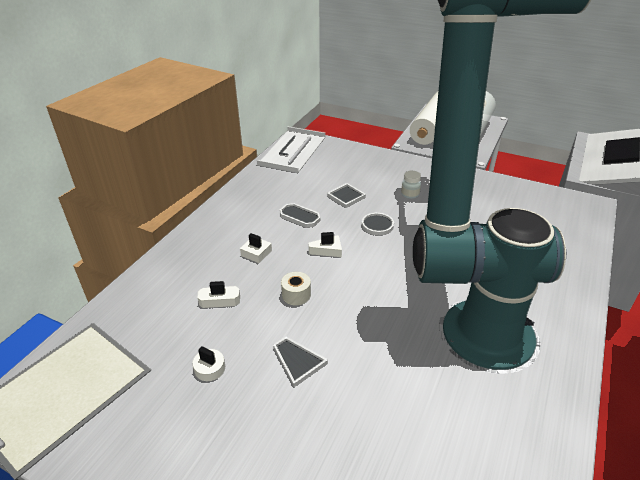

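Scene view: the plugs are round (476,222), oblong (433,262), square (361,282) and wedge (302,242). The nests are round (234,236), square (201,283), oblong (275,294) and wedge (415,196). The roll is at (371,224) and the jar at (151,235). The side view shows all of them unobstructed too.

```bash
cat > m.py <<'E'
from h import *
def load(n):
    d=np.load(f'/tmp/{n}.npz'); return {k:d[k] for k in d.files}
# pixel seeds, scene cam, radius
S=dict(round_p=(476,222),oblong_p=(433,262),square_p=(361,282),wedge_p=(302,242),round_n=(234,236),square_n=(201,283),oblong_n=(275,294),wedge_n=(415,196),roll=(371,224),jar=(151,235))
fs=[load('scene'),load('side')]
cl=[cloud(f) for f in fs]
for k,uv in S.items():
    c=ray(fs[0],uv,10)[0][:2]
    out=[]
    for n,C,f in zip(('scene','side'),cl,fs):
        P=C.reshape(-1,3);I=f['image'].reshape(-1,3).astype(int).max(1);ok=(np.hypot(*(P[:,:2]-c).T)<85)&(f['range_z'].ravel()>0)
        P=P[ok];I=I[ok]
        if k.endswith('_p'): bands=[(55,75),(22,34)]
        elif k.endswith('_n'): bands=[(9,19)]
        else: bands=[(40,90)]
        for a,b in bands:
            Q=P[(P[:,2]>a)&(P[:,2]<b)]
            if len(Q)<5: print(k,n,(a,b),len(Q));continue
            r=cv2.minAreaRect(Q[:,:2].astype(np.float32))
            print(k,n,(a,b),len(Q),'med z %.1f'%np.median(Q[:,2]),'rect c',np.round(r[0],1),'wh',np.round(r[1],1),'ang %.1f'%r[2])
E
python3 m.py
```

```text
round_p scene (55, 75) 72 med z 64.5 rect c [537.1 381.8] wh [15.6 39.4] ang 88.2
round_p scene (22, 34) 274 med z 29.8 rect c [540.1 378.4] wh [69.1 66.8] ang 42.0
round_p side (55, 75) 104 med z 61.3 rect c [538.5 387.2] wh [15.6 35.8] ang 84.6
round_p side (22, 34) 470 med z 26.5 rect c [536.2 387.1] wh [69.1 66.5] ang 53.5
oblong_p scene (55, 75) 98 med z 64.2 rect c [641.6 192.7] wh [37.2 16.4] ang 28.9
oblong_p scene (22, 34) 460 med z 29.8 rect c [641. 194.] wh [104.2  48.1] ang 31.9
oblong_p side (55, 75) 73 med z 61.1 rect c [640.5 200.5] wh [33.8 19.2] ang 30.3
oblong_p side (22, 34) 433 med z 26.1 rect c [642. 199.] wh [103.2  47.9] ang 32.1
square_p scene (55, 75) 87 med z 64.4 rect c [655.6 -10.6] wh [15.  37.2] ang 89.0
square_p scene (22, 34) 461 med z 30.0 rect c [654.3  -9.9] wh [65.5 70.9] ang 86.7
square_p side (55, 75) 54 med z 61.4 rect c [654.3  -4.2] wh [16.1 36.4] ang 81.7
square_p side (22, 34) 264 med z 25.5 rect c [657.1  -5.8] wh [69.3 68.2] ang 84.7
wedge_p scene (55, 75) 81 med z 64.9 rect c [ 477.3 -109.1] wh [37.6 16.2] ang 30.3
wedge_p scene (22, 34) 
[... 524 characters left out ...]
 [ 540.2 -378.3] wh [97.6 93.2] ang 67.0
oblong_n scene (9, 19) 606 med z 11.7 rect c [ 625.3 -219.3] wh [ 71.  134.5] ang 82.4
oblong_n side (9, 19) 138 med z 11.3 rect c [ 625.4 -212.8] wh [ 76.1 133.3] ang 82.4
wedge_n scene (9, 19) 368 med z 12.6 rect c [376.2 271.3] wh [ 98.7 123.7] ang 65.9
wedge_n side (9, 19) 368 med z 11.8 rect c [377.7 276.2] wh [ 98.7 119.1] ang 66.3
roll scene (40, 90) 474 med z 52.1 rect c [474.   87.9] wh [74.2 78.7] ang 71.5
roll side (40, 90) 529 med z 47.7 rect c [472.7  93.7] wh [74.3 75.5] ang 28.9
jar scene (40, 90) 476 med z 72.5 rect c [ 358.9 -489.6] wh [56.9 58.6] ang 65.2
jar side (40, 90) 266 med z 66.1 rect c [ 356.8 -483.3] wh [58.1 54.5] ang 74.9
```

View pics/wrist0.png

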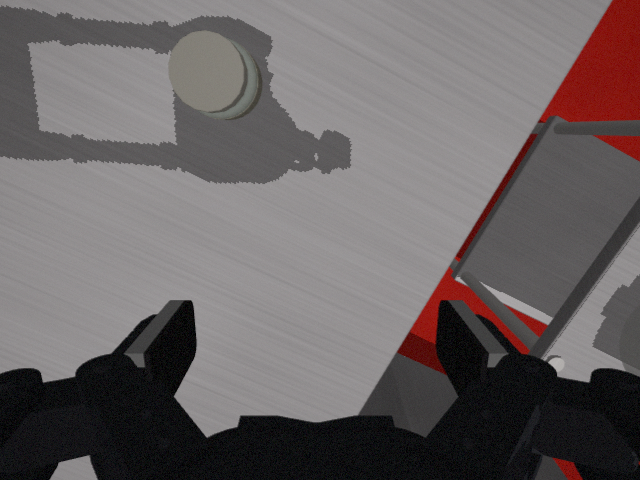

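The wrist view shows only the jar at (208,70), so the wrist camera looks ahead of the fingers. The sizes and heights match the description. The two fixed cameras differ by about 5 mm in y, so I'll settle that with a close look. Next I'll get the wedge directions.

```bash
cat > w.py <<'E'
from h import *
def load(n):
    d=np.load(f'/tmp/{n}.npz'); return {k:d[k] for k in d.files}
def quad(Q):
    h=cv2.convexHull(Q.astype(np.float32))
    p=cv2.approxPolyN(h,4).reshape(-1,2).astype(float)
    e=[np.linalg.norm(p[i]-p[(i+1)%4]) for i in range(4)];i=int(np.argmin(e))
    tip=(p[i]+p[(i+1)%4])/2;butt=(p[(i+2)%4]+p[(i+3)%4])/2
    d=tip-butt
    return e,tip,butt,np.degrees(np.arctan2(d[1],d[0])),np.linalg.norm(d)
if __name__=='__main__':
    for n in('scene','side'):
        f=load(n);C=cloud(f).reshape(-1,3)
        for k,c,a,b in(('plug',(480,-106),22,34),('nest',(377,273),9,19)):
            P=C[(np.hypot(*(C[:,:2]-c).T)<85)&(C[:,2]>a)&(C[:,2]<b)]
            e,t,bt,an,L=quad(P[:,:2]);off=36.4 if k=='plug' else 36.4+8+5
            print(n,k,np.round(e),'tip',t.round(),'butt',bt.round(),'ang %.1f L %.1f'%(an,L),'origin',(bt+off*(t-bt)/L).round(1))
    R=cv2.Rodrigues(np.array(get_state()['tcp_rot']))[0];print(R.round(3))
E
python3 w.py
```

```text
scene plug [102.  67.  91.  23.] tip [522. -80.] butt [ 445. -132.] ang 34.3 L 93.6 origin [ 475.1 -111.8]
scene nest [124. 101. 128.  41.] tip [432. 247.] butt [320. 296.] ang -23.7 L 122.4 origin [364.9 276.6]
side plug [94. 72. 90. 23.] tip [522. -78.] butt [ 445. -122.] ang 29.5 L 88.5 origin [ 477.1 -103.7]
side nest [105. 122.  39. 124.] tip [432. 253.] butt [322. 298.] ang -22.2 L 118.8 origin [368.  279.3]
[[ 0.897  0.443 -0.001]
 [ 0.443 -0.897  0.002]
 [ 0.    -0.002 -1.   ]]
```

```bash
cat > go.py <<'E'
import sys
from h import *
def yawnow(s): return np.degrees(s['qpos'][0]-s['qpos'][5])+90
def go(x,y,z,yaw=None):
    s=get_state();R=cv2.Rodrigues(np.array(s['tcp_rot']))[0]
    d=R.T@(np.array([x,y,z])-s['position'])/30
    yw=yawnow(s);q6=np.degrees(np.arctan2(y,x))+90-(yw if yaw is None else yaw)
    print('from',s['position'].round(1),'yaw %.1f'%yw,'xyaw %.1f'%np.degrees(np.arctan2(R[1,0],R[0,0])),'| d',d.round(2),'spin %.1f'%(0 if yaw is None else yw-yaw),'dist %.0f'%(30*np.linalg.norm(d)),'q6goal %.0f'%q6,'t %.1f'%s['t'])
if __name__=='__main__': go(*map(float,sys.argv[1:]))
E
python3 go.py 655 -7 200 -5
```

```text
from [ 298.7 -604.7  230.2] yaw 26.3 xyaw 26.3 | d [ 19.47 -12.6    1.03] spin 31.3 dist 696 q6goal 94 t 0.1
```

Emit:
{"method": "send_rows", "body": {
  "moves": [
    {"jaw":0,"dx":19.5,"dy":-12.6,"dz":1,"spin":31.3},
    {"jaw":0,"dx":19.5,"dy":-12.6,"dz":1,"spin":31.3},
    {"jaw":0,"dx":19.5,"dy":-12.6,"dz":1,"spin":31.3},
    {"jaw":0,"dx":19.5,"dy":-12.6,"dz":1,"spin":31.3},
    {"jaw":0,"dx":19.5,"dy":-12.6,"dz":1,"spin":31.3},
    {"jaw":0,"dx":19.5,"dy":-12.6,"dz":1,"spin":31.3},
    {"jaw":0,"dx":19.5,"dy":-12.6,"dz":1,"spin":31.3},
    {"jaw":0,"dx":19.5,"dy":-12.6,"dz":1,"spin":31.3}
  ],
  "squeeze": 40
}}

```text
t: 0.95
position: [503.7, -260.6, 213.7]
tcp_rot: [-3.137, 0.138, 0.001]
force: [0.4, -0.4, -1.0]
opening: 42.6
```

```bash
python3 go.py 655 -7 200 -5
```

```text
from [ 503.7 -260.6  213.7] yaw -5.0 xyaw -5.0 | d [ 4.28 -8.86  0.47] spin -0.0 dist 296 q6goal 94 t 0.9
```

Emit:
{"method": "send_rows", "body": {
  "moves": [
    {"jaw":0,"dx":4.28,"dy":-8.86,"dz":0.47,"spin":0},
    {"jaw":0,"dx":4.28,"dy":-8.86,"dz":0.47,"spin":0},
    {"jaw":0,"dx":4.28,"dy":-8.86,"dz":0.47,"spin":0},
    {"jaw":0,"dx":4.28,"dy":-8.86,"dz":0.47,"spin":0},
    {"jaw":0,"dx":4.28,"dy":-8.86,"dz":0.47,"spin":0},
    {"jaw":0,"dx":4.28,"dy":-8.86,"dz":0.47,"spin":0},
    {"jaw":0,"dx":4.28,"dy":-8.86,"dz":0.47,"spin":0}
  ]
}}

```text
t: 1.65
position: [656.7, -1.5, 198.9]
tcp_rot: [-3.135, 0.129, 0.001]
force: [0.6, -0.5, -1.2]
opening: 42.8
```

```bash
cat > wr.py <<'E'
# wrist look: python3 wr.py picname x y zlo zhi [zlo zhi ...]
import sys
from h import *
from go import yawnow
a=sys.argv;s=get_state();f=cam('wrist')
if a[1]!='-': save(f,a[1])
np.savez('/tmp/wrist',**f)
C=cloud(f)[f['range_z']>0]
c=np.array(list(map(float,a[2:4])))
print('tcp',s['position'].round(1),'yaw %.1f'%yawnow(s))
b=list(map(float,a[4:]))
for lo,hi in zip(b[::2],b[1::2]):
    Q=C[(np.hypot(*(C[:,:2]-c).T)<80)&(C[:,2]>lo)&(C[:,2]<hi)]
    if len(Q)<5: print(lo,hi,len(Q));continue
    r=cv2.minAreaRect(Q[:,:2].astype(np.float32));w,h=r[1]
    print((lo,hi),len(Q),'z %.1f'%np.median(Q[:,2]),'c',np.round(r[0],1),'wh',np.round(r[1],1),'long yaw %.1f'%(r[2] if w>h else r[2]-90))
E
python3 wr.py wr1 655 -7 57 72 22 34; python3 go.py 655 -7 34 -5
```

```text
tcp [656.7  -1.5 198.9] yaw -4.6
(57.0, 72.0) 964 z 63.3 c [658.4  -9.3] wh [13.7 35.9] long yaw -4.7
(22.0, 34.0) 5400 z 27.7 c [658.1  -9.1] wh [64.2 64.4] long yaw -4.3
from [655.4  -4.2 198.9] yaw -4.7 xyaw -4.8 | d [0.01 0.1  5.5 ] spin 0.3 dist 165 q6goal 94 t 1.7
```

View pics/wr1.png

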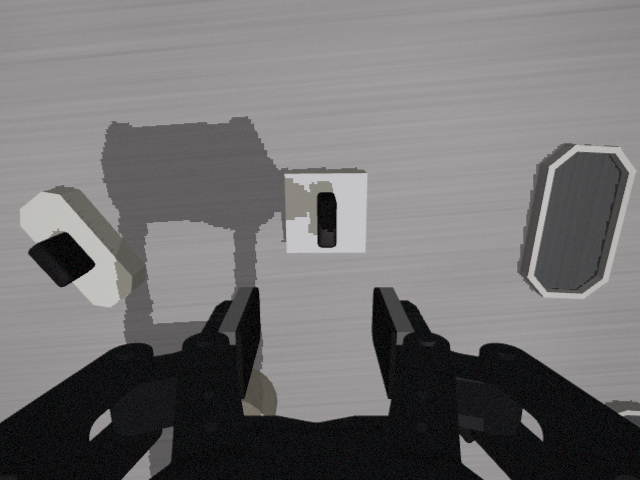

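The wrist view shows the square plug's handle at (327,220), between the fingers' columns, with true sizes (13.7x35.9 and 64x64). It puts the centre at (658,-9), which is consistent with the fixed cameras. Descending.

```bash
python3 go.py 657.5 -8.5 34 -4.5
```

```text
from [655.4  -4.2 198.9] yaw -4.7 xyaw -4.8 | d [0.09 0.15 5.5 ] spin -0.2 dist 165 q6goal 94 t 1.7
```

Emit:
{"method": "send_rows", "body": {
  "moves": [
    {"jaw":0,"dx":0.09,"dy":0.15,"dz":1.5},
    {"jaw":0,"dx":0.09,"dy":0.15,"dz":3},
    {"jaw":0,"dx":0.09,"dy":0.15,"dz":4.3},
    {"jaw":0,"dx":0.09,"dy":0.15,"dz":5.2},
    {"jaw":0,"dx":0.09,"dy":0.15,"dz":5.5},
    {"jaw":0,"dx":0.09,"dy":0.15,"dz":5.5},
    {"jaw":0,"dx":0.09,"dy":0.15,"dz":5.5}
  ]
}}

```text
invalid input
```

Emit:
{"method": "send_rows", "body": {
  "moves": [
    {"jaw":-1},
    {"jaw":-1},
    {"jaw":-1},
    {"jaw":-1},
    {"jaw":-1},
    {"jaw":-1},
    {"jaw":-1}
  ]
}}

```text
invalid input
```

Emit:
{"method": "send_rows", "body": {
  "moves": [
    {"jaw":-1,"dz":-1},
    {"jaw":-1,"dz":-2.4},
    {"jaw":-1,"dz":-4},
    {"jaw":-1,"dz":-4.2},
    {"jaw":-1,"dz":-4.2}
  ]
}}

```text
invalid input
```

```bash
python3 go.py 539.5 -381 160 -22.7
```

```text
from [655.4  -4.2 198.9] yaw -4.7 xyaw -4.8 | d [-2.8  12.84  1.28] spin 18.0 dist 396 q6goal 77 t 1.7
```

Emit:
{"method": "send_rows", "body": {
  "moves": [
    {"jaw":0,"dx":0.09,"dy":0.15,"dz":1.5,"spin":0},
    {"jaw":0,"dx":0.09,"dy":0.15,"dz":3,"spin":0},
    {"jaw":0,"dx":0.09,"dy":0.15,"dz":4.3,"spin":0},
    {"jaw":0,"dx":0.09,"dy":0.15,"dz":5.2,"spin":0},
    {"jaw":0,"dx":0.09,"dy":0.15,"dz":5.5,"spin":0},
    {"jaw":0,"dx":0.09,"dy":0.15,"dz":5.5,"spin":0},
    {"jaw":0,"dx":0.09,"dy":0.15,"dz":5.5,"spin":0}
  ]
}}

```text
t: 2.4
position: [658.6, -9.3, 35.6]
tcp_rot: [-3.137, 0.132, -0.0]
force: [0.5, -0.1, 0.0]
opening: 43.1
```

Emit:
{"method": "send_rows", "body": {
  "moves": [
    {"jaw":-1,"dx":0,"dy":0,"dz":0,"spin":0},
    {"jaw":-1,"dx":0,"dy":0,"dz":0,"spin":0},
    {"jaw":-1,"dx":0,"dy":0,"dz":0,"spin":0},
    {"jaw":-1,"dx":0,"dy":0,"dz":0,"spin":0},
    {"jaw":-1,"dx":0,"dy":0,"dz":0,"spin":0},
    {"jaw":-1,"dx":0,"dy":0,"dz":0,"spin":0}
  ]
}}

```text
t: 3.0
position: [660.6, -9.5, 38.2]
tcp_rot: [-3.138, 0.131, -0.007]
force: [0.0, 0.3, 7.4]
opening: 13.1
```

Emit:
{"method": "send_rows", "body": {
  "moves": [
    {"jaw":-1,"dx":0,"dy":0,"dz":-0.5,"spin":0},
    {"jaw":-1,"dx":0,"dy":0,"dz":-1.5,"spin":0},
    {"jaw":-1,"dx":0,"dy":0,"dz":-2.8,"spin":0},
    {"jaw":-1,"dx":0,"dy":0,"dz":-4.2,"spin":0},
    {"jaw":-1,"dx":0,"dy":0,"dz":-4.2,"spin":0}
  ]
}}

```text
t: 3.5
position: [664.8, -9.7, 173.3]
tcp_rot: [-3.138, 0.131, -0.029]
force: [0.8, -0.0, -1.2]
opening: 13.2
```

```bash
python3 wr.py sq_held 658 -9 0 30 128 160; python3 go.py 539.5 -381 160 -22.7
```

```text
tcp [664.8  -9.7 173.3] yaw -4.7
(0.0, 30.0) 5037 z 0.4 c [676.1 -10.9] wh [159.5 123.5] long yaw 84.1
(128.0, 160.0) 1833 z 149.2 c [694.6 -12.1] wh [64.2  1.2] long yaw 85.3
from [663.   -9.7 169.8] yaw -4.7 xyaw -4.8 | d [-3.07 12.68  0.26] spin 18.0 dist 391 q6goal 77 t 3.5
```

View pics/sq_held.png

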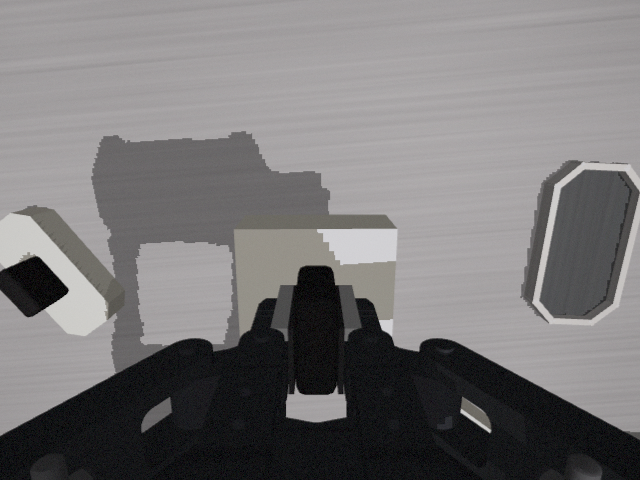

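The plug is held upright. Its front face (row 228, cols 235-397) puts its centre within 2 mm of the TCP. I'll check the tool tilt.

```bash
sed -i "s/    d=R.T/    print('tilt',R[:,2].round(4),'F',s['force'].round(1));d=R.T/" go.py; python3 go.py 539.5 -381 160 -22.7
```

```text
tilt [ 1.380e-02  7.000e-04 -9.999e-01] F [-0.1 -0.4 -1.5]
from [663.   -9.7 169.8] yaw -4.7 xyaw -4.8 | d [-3.07 12.68  0.26] spin 18.0 dist 391 q6goal 77 t 3.5
```

Emit:
{"method": "send_rows", "body": {
  "moves": [
    {"jaw":-1,"dx":-0.4,"dy":1.5,"dz":0.1,"spin":4},
    {"jaw":-1,"dx":-0.8,"dy":3.2,"dz":0.1,"spin":8},
    {"jaw":-1,"dx":-1.2,"dy":4.8,"dz":0.2,"spin":12},
    {"jaw":-1,"dx":-1.6,"dy":6.4,"dz":0.2,"spin":18},
    {"jaw":-1,"dx":-1.94,"dy":8,"dz":0.26,"spin":18},
    {"jaw":-1,"dx":-2.3,"dy":9.6,"dz":0.26,"spin":18},
    {"jaw":-1,"dx":-2.7,"dy":11,"dz":0.26,"spin":18},
    {"jaw":-1,"dx":-3.07,"dy":12.68,"dz":0.26,"spin":18}
  ]
}}

```text
t: 4.35
position: [537.8, -379.6, 157.9]
tcp_rot: [-3.074, 0.619, -0.015]
force: [1.6, 0.4, -2.4]
opening: 13.0
```

Emit:
{"method": "send_rows", "body": {
  "moves": [
    {"jaw":-1,"dx":0,"dy":0,"dz":0,"spin":0},
    {"jaw":-1,"dx":0,"dy":0,"dz":0,"spin":0}
  ]
}}

```text
t: 4.55
position: [535.6, -379.9, 155.5]
tcp_rot: [-3.071, 0.623, -0.009]
force: [0.1, 1.0, -2.2]
opening: 12.9
```

```bash
python3 wr.py sq_over 539.5 -381 9 19 ; python3 go.py 539.5 -381 100 -22.7
```

```text
tcp [ 535.6 -379.9  155.5] yaw -22.7
(9.0, 19.0) 1845 z 13.6 c [ 563.5 -392.4] wh [90.1 44. ] long yaw 67.5
tilt [ 0.0076  0.0067 -0.9999] F [ 0.4 -0.1 -2.7]
from [ 536.3 -378.8  155.8] yaw -22.6 xyaw -22.9 | d [0.12 0.04 1.86] spin 0.1 dist 56 q6goal 77 t 4.6
```

View pics/sq_over.png

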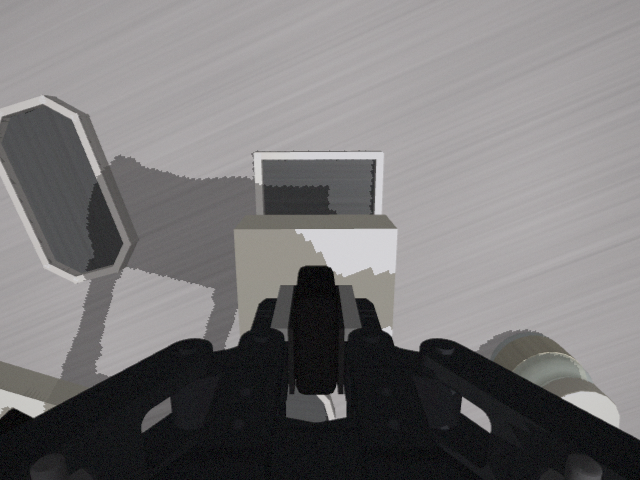

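The plug covers the near part of the nest. The nest's far edge is at row 153 (cols 254-383), which puts its centre at (542,-383).

```bash
python3 go.py 542 -383 46 -22.6
```

```text
tilt [ 0.0076  0.0067 -0.9999] F [ 0.4 -0.1 -2.7]
from [ 536.3 -378.8  155.8] yaw -22.6 xyaw -22.9 | d [0.21 0.09 3.66] spin 0.0 dist 110 q6goal 77 t 4.6
```

Emit:
{"method": "send_rows", "body": {
  "moves": [
    {"jaw":-1,"dx":0.2,"dy":0.09,"dz":0.8,"spin":0},
    {"jaw":-1,"dx":0.2,"dy":0.09,"dz":1.7,"spin":0},
    {"jaw":-1,"dx":0.2,"dy":0.09,"dz":2.5,"spin":0},
    {"jaw":-1,"dx":0.2,"dy":0.09,"dz":3.1,"spin":0},
    {"jaw":-1,"dx":0.2,"dy":0.09,"dz":3.5,"spin":0},
    {"jaw":-1,"dx":0.2,"dy":0.09,"dz":3.65,"spin":0},
    {"jaw":-1,"dx":0.2,"dy":0.09,"dz":3.65,"spin":0},
    {"jaw":-1,"dx":0.2,"dy":0.09,"dz":3.65,"spin":0}
  ]
}}

```text
t: 5.4
position: [542.7, -383.1, 47.4]
tcp_rot: [-3.073, 0.62, -0.013]
force: [0.3, -0.7, -2.2]
opening: 13.1
```

```bash
python3 go.py 542 -383 43 -22.6
```

```text
tilt [ 0.0093  0.0053 -0.9999] F [ 0.3 -0.7 -2.2]
from [ 542.7 -383.1   47.4] yaw -22.4 xyaw -22.8 | d [-0.02  0.01  0.15] spin 0.2 dist 4 q6goal 77 t 5.4
```

Emit:
{"method": "send_rows", "body": {
  "moves": [
    {"jaw":-1,"dx":0,"dy":0,"dz":0.07,"spin":0},
    {"jaw":-1,"dx":0,"dy":0,"dz":0.13,"spin":0},
    {"jaw":-1,"dx":0,"dy":0,"dz":0.13,"spin":0}
  ]
}}

```text
t: 5.7
position: [543.6, -383.8, 44.6]
tcp_rot: [-3.073, 0.62, -0.016]
force: [1.6, -0.1, -0.5]
opening: 13.4
```

Emit:
{"method": "send_rows", "body": {
  "moves": [
    {"jaw":-1,"dx":0,"dy":0,"dz":0.05,"spin":0},
    {"jaw":-1,"dx":0,"dy":0,"dz":0.07,"spin":0},
    {"jaw":-1,"dx":0,"dy":0,"dz":0.07,"spin":0}
  ]
}}

```text
t: 6.0
position: [543.8, -383.8, 44.4]
tcp_rot: [-3.073, 0.62, -0.016]
force: [-3.2, 2.5, 8.0]
opening: 13.2
```

On the floor (8 N). Release slowly and rise.

Emit:
{"method": "send_rows", "body": {
  "moves": [
    {"jaw":-0.5,"dx":0,"dy":0,"dz":-0.03,"spin":0},
    {"jaw":-0.2,"dx":0,"dy":0,"dz":-0.03,"spin":0},
    {"jaw":0,"dx":0,"dy":0,"dz":-0.03,"spin":0},
    {"jaw":0,"dx":0,"dy":0,"dz":-0.03,"spin":0},
    {"jaw":0,"dx":0,"dy":0,"dz":-1,"spin":0},
    {"jaw":0,"dx":0,"dy":0,"dz":-2.5,"spin":0},
    {"jaw":0,"dx":0,"dy":0,"dz":-4,"spin":0},
    {"jaw":0,"dx":0,"dy":0,"dz":-5,"spin":0}
  ]
}}

```text
t: 6.8
position: [543.1, -385.3, 198.0]
tcp_rot: [-3.075, 0.621, -0.022]
force: [0.6, -0.9, 0.6]
opening: 42.8
```

```bash
python3 wr.py sq_done 543 -383 61 80 28 40 9 19 ; python3 go.py 642 196 200 31
```

```text
tcp [ 543.1 -385.3  198. ] yaw -22.6
(61.0, 80.0) 1003 z 69.3 c [ 541.9 -383. ] wh [13.5 35.8] long yaw -22.9
(28.0, 40.0) 5530 z 33.6 c [ 542.  -382.8] wh [64.2 64. ] long yaw 67.1
(9.0, 19.0) 2805 z 13.6 c [ 542.1 -383.4] wh [90.2 90.6] long yaw -22.7
tilt [ 0.021  -0.0034 -0.9998] F [ 0.3 -0.3  4. ]
from [ 545.3 -387.   203.8] yaw -22.6 xyaw -22.8 | d [ -4.57 -19.16   0.13] spin -53.6 dist 591 q6goal 76 t 6.8
```

View pics/sq_done.png

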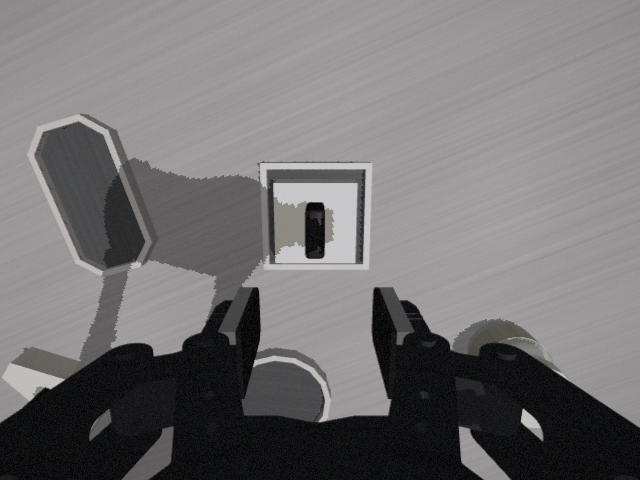

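The square plug is parked: handle at (315,230), even gaps all round, top at 33.6 mm. The wrist camera agrees with the fixed-camera average plus (2.5,-2), so I'll apply that everywhere. Next is the oblong plug.

Emit:
{"method": "send_rows", "body": {
  "moves": [
    {"jaw":0,"dx":0,"dy":0,"dz":0,"spin":0},
    {"jaw":0,"dx":0,"dy":0,"dz":0,"spin":0},
    {"jaw":0,"dx":0,"dy":0,"dz":0,"spin":0}
  ]
}}

```text
t: 7.15
position: [544.6, -386.4, 202.1]
tcp_rot: [-3.077, 0.621, -0.03]
force: [0.1, -0.2, -0.0]
opening: 42.9
```

```bash
python3 go.py 644 194.5 200 31
```

```text
tilt [ 0.019  -0.0019 -0.9998] F [ 0.1 -0.2 -0. ]
from [ 544.6 -386.4  202.1] yaw -22.6 xyaw -22.8 | d [ -4.46 -19.13   0.1 ] spin -53.6 dist 589 q6goal 76 t 7.2
```

Emit:
{"method": "send_rows", "body": {
  "moves": [
    {"jaw":0,"dx":-0.4,"dy":-1.6,"dz":0,"spin":-7},
    {"jaw":0,"dx":-0.7,"dy":-3.2,"dz":0,"spin":-14},
    {"jaw":0,"dx":-1.1,"dy":-4.8,"dz":0,"spin":-21},
    {"jaw":0,"dx":-1.5,"dy":-6.4,"dz":0,"spin":-28},
    {"jaw":0,"dx":-1.9,"dy":-8,"dz":0,"spin":-35},
    {"jaw":0,"dx":-2.2,"dy":-9.6,"dz":0,"spin":-42},
    {"jaw":0,"dx":-2.2,"dy":-9.6,"dz":0,"spin":-49},
    {"jaw":0,"dx":-2.2,"dy":-9.6,"dz":0,"spin":-53.6}
  ]
}}

```text
t: 7.95
position: [594.4, -92.9, 200.0]
tcp_rot: [3.021, 0.844, 0.022]
force: [0.8, -0.1, -1.0]
opening: 42.6
```

```bash
python3 go.py 644 194.5 200 31
```

```text
tilt [ 0.0148 -0.001  -0.9999] F [ 0.8 -0.1 -1. ]
from [594.4 -92.9 200. ] yaw 31.3 xyaw 31.2 | d [ 6.38 -7.33  0.02] spin 0.3 dist 292 q6goal 76 t 8.0
```

Emit:
{"method": "send_rows", "body": {
  "moves": [
    {"jaw":0,"dx":1,"dy":-1.2,"dz":0,"spin":0},
    {"jaw":0,"dx":2.1,"dy":-2.4,"dz":0,"spin":0},
    {"jaw":0,"dx":3.2,"dy":-3.6,"dz":0,"spin":0},
    {"jaw":0,"dx":4.3,"dy":-5,"dz":0,"spin":0},
    {"jaw":0,"dx":5.4,"dy":-6.2,"dz":0,"spin":0},
    {"jaw":0,"dx":6.38,"dy":-7.33,"dz":0,"spin":0},
    {"jaw":0,"dx":6.38,"dy":-7.33,"dz":0,"spin":0},
    {"jaw":0,"dx":6.38,"dy":-7.33,"dz":0,"spin":0}
  ]
}}

```text
t: 8.75
position: [642.7, 195.3, 197.8]
tcp_rot: [3.019, 0.848, 0.015]
force: [-0.4, -0.8, -0.2]
opening: 42.8
```

```bash
python3 wr.py - 644 194.5 57 72 22 34; python3 go.py 644 194.5 36 31.5
```

```text
tcp [642.7 195.3 197.8] yaw 31.3
(57.0, 72.0) 972 z 63.3 c [643.8 195.7] wh [35.4 13.7] long yaw 31.4
(22.0, 34.0) 5783 z 27.7 c [643.6 195.3] wh [103.9  44. ] long yaw 30.3
tilt [ 0.0113 -0.0026 -0.9999] F [ 0.2 -0.5 -0.3]
from [642.9 194.1 198.2] yaw 31.2 xyaw 31.3 | d [-0.   -0.04  5.41] spin -0.3 dist 162 q6goal 75 t 8.8
```

```bash
python3 go.py 643.7 195.5 38 31
```

```text
tilt [ 0.0113 -0.0026 -0.9999] F [ 0.2 -0.5 -0.3]
from [642.9 194.1 198.2] yaw 31.2 xyaw 31.3 | d [ 0.   -0.07  5.34] spin 0.2 dist 160 q6goal 76 t 8.8
```

Emit:
{"method": "send_rows", "body": {
  "moves": [
    {"jaw":0,"dx":0,"dy":-0.07,"dz":1.5,"spin":0},
    {"jaw":0,"dx":0,"dy":-0.07,"dz":3,"spin":0},
    {"jaw":0,"dx":0,"dy":-0.07,"dz":4.3,"spin":0},
    {"jaw":0,"dx":0,"dy":-0.07,"dz":5.1,"spin":0},
    {"jaw":0,"dx":0,"dy":-0.07,"dz":5.34,"spin":0},
    {"jaw":0,"dx":0,"dy":-0.07,"dz":5.34,"spin":0},
    {"jaw":0,"dx":0,"dy":-0.07,"dz":5.34,"spin":0},
    {"jaw":0,"dx":0,"dy":-0.07,"dz":5.34,"spin":0}
  ]
}}

```text
t: 9.6
position: [645.5, 195.5, 40.6]
tcp_rot: [3.02, 0.845, 0.022]
force: [0.1, -0.3, 0.4]
opening: 42.8
```

Emit:
{"method": "send_rows", "body": {
  "moves": [
    {"jaw":-1,"dx":0,"dy":0,"dz":0,"spin":0},
    {"jaw":-1,"dx":0,"dy":0,"dz":0,"spin":0},
    {"jaw":-1,"dx":0,"dy":0,"dz":0,"spin":0},
    {"jaw":-1,"dx":0,"dy":0,"dz":0,"spin":0},
    {"jaw":-1,"dx":0,"dy":0,"dz":0,"spin":0},
    {"jaw":-1,"dx":0,"dy":0,"dz":0,"spin":0}
  ]
}}

```text
t: 10.2
position: [646.8, 195.9, 42.4]
tcp_rot: [3.02, 0.845, 0.027]
force: [-0.8, 0.1, 6.4]
opening: 13.4
```

Emit:
{"method": "send_rows", "body": {
  "moves": [
    {"jaw":-1,"dx":0,"dy":0,"dz":-0.7,"spin":0},
    {"jaw":-1,"dx":0,"dy":0,"dz":-1.7,"spin":0},
    {"jaw":-1,"dx":0,"dy":0,"dz":-2.7,"spin":0},
    {"jaw":-1,"dx":0,"dy":0,"dz":-3.7,"spin":0},
    {"jaw":-1,"dx":0,"dy":0,"dz":-4.3,"spin":0},
    {"jaw":-1,"dx":0,"dy":0,"dz":-4.3,"spin":0},
    {"jaw":-1,"dx":0,"dy":0,"dz":-4.3,"spin":0}
  ]
}}

```text
t: 10.9
position: [644.0, 196.0, 170.6]
tcp_rot: [3.02, 0.845, 0.026]
force: [-0.5, 0.2, -2.5]
opening: 13.2
```

```bash
python3 wr.py - 644 195 140 153; python3 go.py 628 -218 165 -7.6
```

```text
tcp [644.  196.  170.6] yaw 31.1
(140.0, 153.0) 214 z 145.4 c [681.7 218.3] wh [10.  43.7] long yaw -58.9
tilt [ 0.0152 -0.0017 -0.9999] F [-0.  -0.6 -2. ]
from [643.3 195.7 169.4] yaw 31.1 xyaw 31.3 | d [-7.59 11.52  0.16] spin 38.7 dist 414 q6goal 78 t 10.9
```

Emit:
{"method": "send_rows", "body": {
  "moves": [
    {"jaw":-1,"dx":-0.8,"dy":1.2,"dz":0.1,"spin":5},
    {"jaw":-1,"dx":-1.7,"dy":2.5,"dz":0.1,"spin":10},
    {"jaw":-1,"dx":-2.6,"dy":3.9,"dz":0.1,"spin":15},
    {"jaw":-1,"dx":-3.5,"dy":5.3,"dz":0.1,"spin":20},
    {"jaw":-1,"dx":-4.4,"dy":6.7,"dz":0.1,"spin":25},
    {"jaw":-1,"dx":-5.3,"dy":8.1,"dz":0.1,"spin":30},
    {"jaw":-1,"dx":-5.6,"dy":8.5,"dz":0.1,"spin":36},
    {"jaw":-1,"dx":-5.6,"dy":8.5,"dz":0.1,"spin":38.7}
  ]
}}

```text
t: 11.75
position: [630.0, -112.6, 163.7]
tcp_rot: [3.133, -0.215, 0.017]
force: [-0.3, 0.2, -2.7]
opening: 12.8
```

```bash
python3 go.py 628 -218 165 -7.6
```

```text
tilt [ 0.0106 -0.0016 -0.9999] F [-0.3  0.2 -2.7]
from [ 630.  -112.6  163.7] yaw -7.8 xyaw -7.9 | d [ 0.41  3.49 -0.04] spin -0.2 dist 105 q6goal 78 t 11.8
```

Emit:
{"method": "send_rows", "body": {
  "moves": [
    {"jaw":-1,"dx":0.2,"dy":1.3,"dz":0,"spin":0},
    {"jaw":-1,"dx":0.4,"dy":2.6,"dz":0,"spin":0},
    {"jaw":-1,"dx":0.4,"dy":3.49,"dz":0,"spin":0},
    {"jaw":-1,"dx":0.4,"dy":3.49,"dz":0,"spin":0},
    {"jaw":-1,"dx":0.4,"dy":3.49,"dz":0,"spin":0}
  ]
}}

```text
t: 12.25
position: [626.2, -217.9, 161.3]
tcp_rot: [-3.133, 0.218, -0.011]
force: [-0.4, 0.9, -1.6]
opening: 12.8
```

```bash
python3 wr.py ob_over 628 -218 9 19 130 147; python3 go.py 628 -218 52 -7.6
```

```text
tcp [ 626.2 -217.9  161.3] yaw -7.9
(9.0, 19.0) 1331 z 13.6 c [ 671.  -224.5] wh [71.1 44.8] long yaw 80.3
(130.0, 147.0) 9614 z 146.3 c [ 622.9 -217.2] wh [ 44.1 104.6] long yaw -8.1
tilt [ 7.5e-03  3.0e-04 -1.0e+00] F [ 0.4 -0.3 -1.4]
from [ 626.5 -217.2  161.8] yaw -7.8 xyaw -7.9 | d [0.03 0.03 3.66] spin -0.2 dist 110 q6goal 78 t 12.3
```

View pics/ob_over.png

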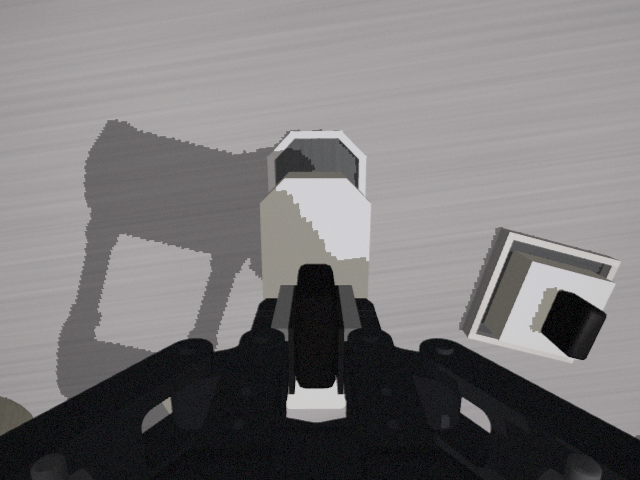

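The oblong plug is held straight; its front edge is at row 178 and the nest's far rim at row 131. The plug sits 3.4 mm behind the TCP, so I'll aim the TCP at (632,-219).

```bash
python3 go.py 632 -219 51 -7.8
```

```text
tilt [ 7.5e-03  3.0e-04 -1.0e+00] F [ 0.4 -0.3 -1.4]
from [ 626.5 -217.2  161.8] yaw -7.8 xyaw -7.9 | d [0.16 0.04 3.69] spin -0.0 dist 111 q6goal 79 t 12.3
```

Emit:
{"method": "send_rows", "body": {
  "moves": [
    {"jaw":-1,"dx":0.16,"dy":0.04,"dz":0.8,"spin":0},
    {"jaw":-1,"dx":0.16,"dy":0.04,"dz":1.7,"spin":0},
    {"jaw":-1,"dx":0.16,"dy":0.04,"dz":2.5,"spin":0},
    {"jaw":-1,"dx":0.16,"dy":0.04,"dz":3.1,"spin":0},
    {"jaw":-1,"dx":0.16,"dy":0.04,"dz":3.5,"spin":0},
    {"jaw":-1,"dx":0.16,"dy":0.04,"dz":3.68,"spin":0},
    {"jaw":-1,"dx":0.16,"dy":0.04,"dz":3.68,"spin":0},
    {"jaw":-1,"dx":0.16,"dy":0.04,"dz":3.68,"spin":0}
  ]
}}

```text
t: 13.1
position: [632.7, -218.9, 52.4]
tcp_rot: [-3.134, 0.215, -0.014]
force: [-0.6, -0.3, -1.4]
opening: 12.6
```

Emit:
{"method": "send_rows", "body": {
  "moves": [
    {"jaw":-1,"dx":0,"dy":0,"dz":0.07,"spin":0},
    {"jaw":-1,"dx":0,"dy":0,"dz":0.14,"spin":0},
    {"jaw":-1,"dx":0,"dy":0,"dz":0.14,"spin":0}
  ]
}}

```text
t: 13.4
position: [633.1, -219.1, 48.7]
tcp_rot: [-3.134, 0.215, -0.015]
force: [0.1, -0.3, -0.2]
opening: 13.1
```

Emit:
{"method": "send_rows", "body": {
  "moves": [
    {"jaw":-1,"dx":-0.03,"dy":0,"dz":0.05,"spin":0},
    {"jaw":-1,"dx":-0.03,"dy":0,"dz":0.07,"spin":0},
    {"jaw":-1,"dx":-0.03,"dy":0,"dz":0.07,"spin":0}
  ]
}}

```text
t: 13.7
position: [633.0, -219.0, 48.5]
tcp_rot: [-3.134, 0.216, -0.018]
force: [-2.1, 1.7, 6.4]
opening: 13.2
```

Emit:
{"method": "send_rows", "body": {
  "moves": [
    {"jaw":-0.5,"dx":0,"dy":0,"dz":-0.03,"spin":0},
    {"jaw":-0.2,"dx":0,"dy":0,"dz":-0.03,"spin":0},
    {"jaw":0,"dx":0,"dy":0,"dz":-0.03,"spin":0},
    {"jaw":0,"dx":0,"dy":0,"dz":-0.03,"spin":0}
  ]
}}

```text
t: 14.1
position: [632.9, -219.1, 49.2]
tcp_rot: [-3.134, 0.216, -0.018]
force: [-0.6, 0.1, 0.0]
opening: 42.9
```

Emit:
{"method": "send_rows", "body": {
  "moves": [
    {"jaw":0,"dx":0,"dy":0,"dz":-1,"spin":0},
    {"jaw":0,"dx":0,"dy":0,"dz":-2.3,"spin":0},
    {"jaw":0,"dx":0,"dy":0,"dz":-3.7,"spin":0},
    {"jaw":0,"dx":0,"dy":0,"dz":-4.7,"spin":0},
    {"jaw":0,"dx":0,"dy":0,"dz":-5,"spin":0},
    {"jaw":0,"dx":0,"dy":0,"dz":-5,"spin":0},
    {"jaw":0,"dx":0,"dy":0,"dz":-5,"spin":0}
  ]
}}

```text
t: 14.8
position: [630.2, -218.6, 197.3]
tcp_rot: [-3.133, 0.216, -0.014]
force: [0.2, -0.0, -1.3]
opening: 42.8
```

```bash
python3 wr.py - 628 -218 61 80 28 40 9 19; python3 go.py 540.5 381.6 200 176.5;python3 go.py 480.5 -108.5 200 -149;python3 go.py 480.5 -108.5 200 31
```

```text
tcp [ 630.2 -218.6  197.3] yaw -7.8
(61.0, 80.0) 1009 z 69.3 c [ 630.1 -218.6] wh [13.4 36.2] long yaw -8.2
(28.0, 40.0) 6023 z 33.7 c [ 629.8 -218.5] wh [ 44.1 104.6] long yaw -7.8
(9.0, 19.0) 2770 z 13.6 c [ 628.  -219.1] wh [ 70.4 130.8] long yaw -7.4
tilt [ 7.3e-03  8.0e-04 -1.0e+00] F [-0.1 -0.5  0.9]
from [ 629.7 -218.4  196.4] yaw -7.8 xyaw -7.9 | d [ -5.69 -19.4   -0.13] spin -184.3 dist 607 q6goal -51 t 14.8
tilt [ 7.3e-03  8.0e-04 -1.0e+00] F [-0.1 -0.5  0.9]
from [ 629.7 -218.4  196.4] yaw -7.8 xyaw -7.9 | d [-5.43 -2.95 -0.15] spin 141.2 dist 185 q6goal 226 t 14.8
tilt [ 7.3e-03  8.0e-04 -1.0e+00] F [-0.1 -0.5  0.9]
from [ 629.7 -218.4  196.4] yaw -7.8 xyaw -7.9 | d [-5.43 -2.95 -0.15] spin -38.8 dist 185 q6goal 46 t 14.8
```

The oblong plug is parked: centred within 2 mm, aligned, top at 33.7 mm. Now the round plug.

Emit:
{"method": "send_rows", "body": {
  "moves": [
    {"jaw":0,"dx":-0.4,"dy":-1.6,"dz":0,"spin":0},
    {"jaw":0,"dx":-0.9,"dy":-3.2,"dz":0,"spin":0},
    {"jaw":0,"dx":-1.4,"dy":-4.8,"dz":0,"spin":0},
    {"jaw":0,"dx":-1.9,"dy":-6.4,"dz":0,"spin":0},
    {"jaw":0,"dx":-2.4,"dy":-8,"dz":0,"spin":0},
    {"jaw":0,"dx":-2.8,"dy":-9.6,"dz":0,"spin":0},
    {"jaw":0,"dx":-3,"dy":-10.3,"dz":0,"spin":0},
    {"jaw":0,"dx":-3,"dy":-10.3,"dz":0,"spin":-4}
  ]
}}

```text
t: 15.65
position: [580.6, 103.4, 193.4]
tcp_rot: [-3.139, 0.097, -0.004]
force: [0.5, -0.9, 0.5]
opening: 42.7
```

```bash
python3 go.py 540.5 381.6 200 -3.5
```

```text
tilt [ 0.0025  0.0013 -1.    ] F [ 0.5 -0.9  0.5]
from [580.6 103.4 193.4] yaw -3.5 xyaw -3.6 | d [-1.91 -9.17 -0.21] spin -0.0 dist 281 q6goal 129 t 15.7
```

Emit:
{"method": "send_rows", "body": {
  "moves": [
    {"jaw":0,"dx":-0.3,"dy":-1.6,"dz":0,"spin":0},
    {"jaw":0,"dx":-0.6,"dy":-3.2,"dz":0,"spin":0},
    {"jaw":0,"dx":-1,"dy":-4.8,"dz":-0.1,"spin":0},
    {"jaw":0,"dx":-1.3,"dy":-6.4,"dz":-0.2,"spin":0},
    {"jaw":0,"dx":-1.6,"dy":-8,"dz":-0.2,"spin":0},
    {"jaw":0,"dx":-1.91,"dy":-9.17,"dz":-0.2,"spin":0},
    {"jaw":0,"dx":-1.91,"dy":-9.17,"dz":-0.2,"spin":0},
    {"jaw":0,"dx":-1.91,"dy":-9.17,"dz":-0.2,"spin":0}
  ]
}}

```text
t: 16.45
position: [538.9, 381.5, 196.8]
tcp_rot: [3.138, -0.094, -0.002]
force: [1.0, -1.0, -1.2]
opening: 43.0
```

```bash
python3 wr.py - 540.5 381.6 57 72 22 34; python3 go.py 540.5 381.6 38 -3.5
```

```text
tcp [538.9 381.5 196.8] yaw -3.4
(57.0, 72.0) 964 z 63.3 c [540.5 383.1] wh [13.5 35.5] long yaw -3.3
(22.0, 34.0) 4870 z 27.6 c [540.5 383.1] wh [68.9 69. ] long yaw -59.2
tilt [-6.0e-04 -1.5e-03 -1.0e+00] F [-0.2 -0.4  0. ]
from [539.5 380.6 197.2] yaw -3.5 xyaw -3.5 | d [ 0.04 -0.04  5.31] spin -0.0 dist 159 q6goal 129 t 16.5
```

Emit:
{"method": "send_rows", "body": {
  "moves": [
    {"jaw":0,"dx":0,"dy":-0.08,"dz":1.5,"spin":0},
    {"jaw":0,"dx":0,"dy":-0.08,"dz":3,"spin":0},
    {"jaw":0,"dx":0,"dy":-0.08,"dz":4.3,"spin":0},
    {"jaw":0,"dx":0,"dy":-0.08,"dz":5.1,"spin":0},
    {"jaw":0,"dx":0,"dy":-0.08,"dz":5.31,"spin":0},
    {"jaw":0,"dx":0,"dy":-0.08,"dz":5.31,"spin":0},
    {"jaw":0,"dx":0,"dy":-0.08,"dz":5.31,"spin":0},
    {"jaw":0,"dx":0,"dy":-0.08,"dz":5.31,"spin":0}
  ]
}}

```text
t: 17.3
position: [541.3, 383.4, 40.4]
tcp_rot: [-3.139, 0.097, -0.004]
force: [-0.2, 0.2, -0.3]
opening: 42.6
```

Emit:
{"method": "send_rows", "body": {
  "moves": [
    {"jaw":-1,"dx":0,"dy":0,"dz":0,"spin":0},
    {"jaw":-1,"dx":0,"dy":0,"dz":0,"spin":0},
    {"jaw":-1,"dx":0,"dy":0,"dz":0,"spin":0},
    {"jaw":-1,"dx":0,"dy":0,"dz":0,"spin":0},
    {"jaw":-1,"dx":0,"dy":0,"dz":0,"spin":0},
    {"jaw":-1,"dx":0,"dy":0,"dz":0,"spin":0}
  ]
}}

```text
t: 17.9
position: [542.4, 384.1, 42.3]
tcp_rot: [-3.138, 0.097, -0.008]
force: [-0.3, -1.3, 6.3]
opening: 13.4
```

Emit:
{"method": "send_rows", "body": {
  "moves": [
    {"jaw":-1,"dx":0,"dy":0,"dz":-0.7,"spin":0},
    {"jaw":-1,"dx":0,"dy":0,"dz":-1.7,"spin":0},
    {"jaw":-1,"dx":0,"dy":0,"dz":-2.7,"spin":0},
    {"jaw":-1,"dx":0,"dy":0,"dz":-3.7,"spin":0},
    {"jaw":-1,"dx":0,"dy":0,"dz":-4.3,"spin":0},
    {"jaw":-1,"dx":0,"dy":0,"dz":-4.3,"spin":0},
    {"jaw":-1,"dx":0,"dy":0,"dz":-4.3,"spin":0}
  ]
}}

```text
t: 18.6
position: [541.4, 383.7, 170.7]
tcp_rot: [-3.138, 0.097, -0.008]
force: [-0.9, -0.2, -1.8]
opening: 12.8
```

```bash
python3 go.py 395 -284 165 4
```

```text
tilt [ 0.0049  0.0018 -1.    ] F [-0.9 -0.2 -1.8]
from [541.4 383.7 170.7] yaw -3.6 xyaw -3.5 | d [-3.5  22.51  0.13] spin -7.6 dist 684 q6goal 50 t 18.6
```

Emit:
{"method": "send_rows", "body": {
  "moves": [
    {"jaw":-1,"dx":-0.2,"dy":1.4,"dz":0,"spin":0},
    {"jaw":-1,"dx":-0.4,"dy":3,"dz":0,"spin":0},
    {"jaw":-1,"dx":-0.7,"dy":4.6,"dz":0,"spin":0},
    {"jaw":-1,"dx":-0.9,"dy":6.2,"dz":0,"spin":-2},
    {"jaw":-1,"dx":-1.2,"dy":7.8,"dz":0,"spin":-4},
    {"jaw":-1,"dx":-1.4,"dy":9.4,"dz":0,"spin":-6},
    {"jaw":-1,"dx":-1.7,"dy":11,"dz":0,"spin":-7.6},
    {"jaw":-1,"dx":-1.8,"dy":11.5,"dz":0,"spin":-7.6}
  ]
}}

```text
t: 19.4
position: [462.8, 39.2, 166.8]
tcp_rot: [-3.14, -0.108, 0.001]
force: [-0.0, 1.1, -1.9]
opening: 13.1
```

Emit:
{"method": "send_rows", "body": {
  "moves": [
    {"jaw":-1,"dx":0,"dy":0,"dz":0,"spin":0}
  ]
}}

```text
t: 19.5
position: [460.9, 37.2, 164.9]
tcp_rot: [3.14, 0.103, -0.006]
force: [-0.8, -0.1, -1.5]
opening: 12.9
```

```bash
python3 go.py 395 -284 165 4
```

```text
tilt [-4.e-03 -3.e-04 -1.e+00] F [-0.8 -0.1 -1.5]
from [460.9  37.2 164.9] yaw 3.7 xyaw 3.8 | d [-2.890e+00  1.054e+01  1.000e-02] spin -0.3 dist 328 q6goal 50 t 19.5
```

Emit:
{"method": "send_rows", "body": {
  "moves": [
    {"jaw":-1,"dx":-0.4,"dy":1.5,"dz":0,"spin":0},
    {"jaw":-1,"dx":-0.85,"dy":3.1,"dz":0,"spin":0},
    {"jaw":-1,"dx":-1.3,"dy":4.7,"dz":0,"spin":0},
    {"jaw":-1,"dx":-1.7,"dy":6.3,"dz":0,"spin":0},
    {"jaw":-1,"dx":-2.2,"dy":7.9,"dz":0,"spin":0},
    {"jaw":-1,"dx":-2.6,"dy":9.5,"dz":0,"spin":0},
    {"jaw":-1,"dx":-2.89,"dy":10.54,"dz":0,"spin":0},
    {"jaw":-1,"dx":-2.89,"dy":10.54,"dz":0,"spin":0}
  ]
}}

```text
t: 20.3
position: [394.4, -286.6, 163.8]
tcp_rot: [3.14, 0.097, -0.009]
force: [0.5, 0.6, -1.8]
opening: 13.2
```

Emit:
{"method": "send_rows", "body": {
  "moves": [
    {"jaw":-1,"dx":0,"dy":0,"dz":0,"spin":0},
    {"jaw":-1,"dx":0,"dy":0,"dz":0,"spin":0}
  ]
}}

```text
t: 20.5
position: [394.2, -285.1, 162.3]
tcp_rot: [-3.138, -0.098, 0.012]
force: [0.6, 0.0, -1.6]
opening: 13.1
```

```bash
python3 wr.py rd_over 395 -284 9 19 135 147; python3 go.py 395 -284 51 4
```

```text
tcp [ 394.2 -285.1  162.3] yaw 3.5
(9.0, 19.0) 1724 z 13.6 c [ 411.  -280.4] wh [62.8 98.1] long yaw -82.2
(135.0, 147.0) 2458 z 146.5 c [ 402.  -284.8] wh [49.1 69.3] long yaw -85.5
tilt [-0.0072  0.0016 -1.    ] F [ 0.5 -0.6 -1.7]
from [ 394.4 -284.9  162.7] yaw 3.5 xyaw 3.6 | d [ 0.05 -0.02  3.72] spin -0.5 dist 112 q6goal 50 t 20.6
```

View pics/rd_over.png

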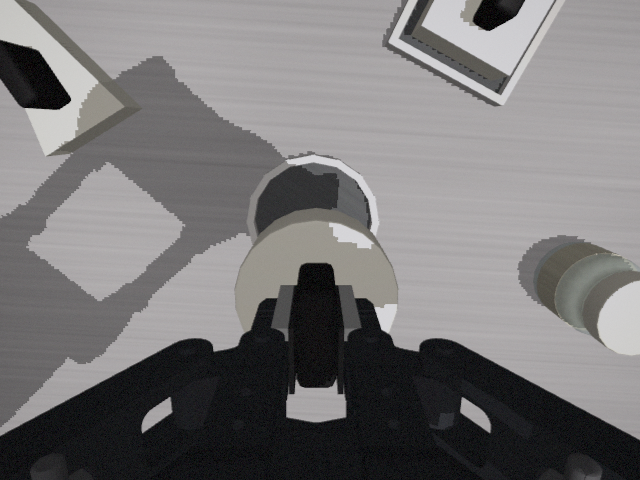

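The round plug's front edge is at row 215 and the nest's far rim at row 155. The plug sits 2 mm behind the TCP, and the nest is at about (394.8,-283.3).

```bash
python3 go.py 397 -283 51.5 3.5
```

```text
tilt [-0.0072  0.0016 -1.    ] F [ 0.5 -0.6 -1.7]
from [ 394.4 -284.9  162.7] yaw 3.5 xyaw 3.6 | d [ 0.12 -0.05  3.71] spin 0.0 dist 111 q6goal 51 t 20.6
```

Emit:
{"method": "send_rows", "body": {
  "moves": [
    {"jaw":-1,"dx":0.12,"dy":-0.05,"dz":0.8,"spin":0},
    {"jaw":-1,"dx":0.12,"dy":-0.05,"dz":1.7,"spin":0},
    {"jaw":-1,"dx":0.12,"dy":-0.05,"dz":2.5,"spin":0},
    {"jaw":-1,"dx":0.12,"dy":-0.05,"dz":3.1,"spin":0},
    {"jaw":-1,"dx":0.12,"dy":-0.05,"dz":3.5,"spin":0},
    {"jaw":-1,"dx":0.12,"dy":-0.05,"dz":3.71,"spin":0},
    {"jaw":-1,"dx":0.12,"dy":-0.05,"dz":3.71,"spin":0},
    {"jaw":-1,"dx":0.12,"dy":-0.05,"dz":3.71,"spin":0}
  ]
}}

```text
t: 21.35
position: [397.8, -283.3, 52.1]
tcp_rot: [-3.139, -0.1, 0.01]
force: [-0.3, -0.3, -1.8]
opening: 12.9
```

Emit:
{"method": "send_rows", "body": {
  "moves": [
    {"jaw":-1,"dx":0,"dy":0,"dz":0.07,"spin":0},
    {"jaw":-1,"dx":0,"dy":0,"dz":0.14,"spin":0},
    {"jaw":-1,"dx":0,"dy":0,"dz":0.14,"spin":0}
  ]
}}

```text
t: 21.65
position: [398.4, -283.9, 48.5]
tcp_rot: [3.14, 0.1, -0.007]
force: [0.9, -1.1, -1.1]
opening: 13.0
```

Emit:
{"method": "send_rows", "body": {
  "moves": [
    {"jaw":-1,"dx":-0.03,"dy":0,"dz":0.05,"spin":0},
    {"jaw":-1,"dx":-0.03,"dy":0,"dz":0.07,"spin":0},
    {"jaw":-1,"dx":-0.03,"dy":0,"dz":0.07,"spin":0}
  ]
}}

```text
t: 21.95
position: [398.2, -284.1, 48.4]
tcp_rot: [3.14, 0.099, -0.005]
force: [-2.8, 3.8, 11.8]
opening: 13.0
```

Emit:
{"method": "send_rows", "body": {
  "moves": [
    {"jaw":-0.5,"dx":0,"dy":0,"dz":-0.03,"spin":0},
    {"jaw":-0.2,"dx":0,"dy":0,"dz":-0.03,"spin":0},
    {"jaw":0,"dx":0,"dy":0,"dz":-0.03,"spin":0},
    {"jaw":0,"dx":0,"dy":0,"dz":-0.03,"spin":0}
  ]
}}

```text
t: 22.35
position: [398.1, -284.0, 49.1]
tcp_rot: [-3.14, -0.099, 0.006]
force: [-0.3, -0.7, 0.3]
opening: 42.8
```

Emit:
{"method": "send_rows", "body": {
  "moves": [
    {"jaw":0,"dx":0,"dy":0,"dz":-1,"spin":0},
    {"jaw":0,"dx":0,"dy":0,"dz":-2.3,"spin":0},
    {"jaw":0,"dx":0,"dy":0,"dz":-3.7,"spin":0},
    {"jaw":0,"dx":0,"dy":0,"dz":-4.7,"spin":0},
    {"jaw":0,"dx":0,"dy":0,"dz":-5,"spin":0},
    {"jaw":0,"dx":0,"dy":0,"dz":-5,"spin":0},
    {"jaw":0,"dx":0,"dy":0,"dz":-5,"spin":0}
  ]
}}

```text
t: 23.05
position: [397.8, -283.4, 197.3]
tcp_rot: [-3.138, -0.099, 0.009]
force: [-0.5, 0.3, -2.3]
opening: 42.8
```

```bash
python3 wr.py - 395 -284 61 80 28 40 9 19; python3 go.py 480.5 -108.5 200 211
```

```text
tcp [ 397.8 -283.4  197.3] yaw 3.5
(61.0, 80.0) 1014 z 69.3 c [ 395.8 -284.6] wh [35.5 13.9] long yaw 3.3
(28.0, 40.0) 4966 z 33.6 c [ 395.5 -284.7] wh [69.1 69. ] long yaw 30.0
(9.0, 19.0) 2461 z 13.6 c [ 393.5 -282.6] wh [96.3 96.6] long yaw -8.9
tilt [-0.0069  0.0024 -1.    ] F [-0.9 -0.2 -0.8]
from [ 397.4 -283.1  196.7] yaw 3.5 xyaw 3.6 | d [ 3.13 -5.64 -0.11] spin -207.5 dist 193 q6goal -134 t 23.1
```

The round plug is parked, 3 mm off centre against 8 mm clearance, and flat (33.6 mm). Now the wedge, which needs a long spin to stay in the wrist range at the placing.

Emit:
{"method": "send_rows", "body": {
  "moves": [
    {"jaw":0,"dx":0.8,"dy":-1.4,"dz":0,"spin":-8},
    {"jaw":0,"dx":1.6,"dy":-2.8,"dz":0,"spin":-16},
    {"jaw":0,"dx":2.4,"dy":-4.2,"dz":0,"spin":-24},
    {"jaw":0,"dx":3.1,"dy":-5.6,"dz":0,"spin":-32},
    {"jaw":0,"dx":3.13,"dy":-5.64,"dz":0,"spin":-40},
    {"jaw":0,"dx":3.13,"dy":-5.64,"dz":0,"spin":-48},
    {"jaw":0,"dx":3.13,"dy":-5.64,"dz":0,"spin":-56},
    {"jaw":0,"dx":3.13,"dy":-5.64,"dz":0,"spin":-64}
  ]
}}

```text
t: 23.9
position: [479.0, -107.5, 193.8]
tcp_rot: [-2.597, -1.751, 0.012]
force: [1.3, 0.0, 0.0]
opening: 42.6
```

Emit:
{"method": "send_rows", "body": {
  "moves": [
    {"jaw":0,"dx":0,"dy":0,"dz":0,"spin":-8},
    {"jaw":0,"dx":0,"dy":0,"dz":0,"spin":-16},
    {"jaw":0,"dx":0,"dy":0,"dz":0,"spin":-24},
    {"jaw":0,"dx":0,"dy":0,"dz":0,"spin":-32},
    {"jaw":0,"dx":0,"dy":0,"dz":0,"spin":-40},
    {"jaw":0,"dx":0,"dy":0,"dz":0,"spin":-48},
    {"jaw":0,"dx":0,"dy":0,"dz":0,"spin":-56},
    {"jaw":0,"dx":0,"dy":0,"dz":0,"spin":-64}
  ]
}}

```text
t: 24.7
position: [477.5, -107.1, 191.1]
tcp_rot: [-1.263, -2.858, 0.003]
force: [0.2, -0.8, 0.6]
opening: 42.8
```

```bash
python3 go.py 480.5 -108.5 200 211
```

```text
tilt [-0.0161  0.0049 -0.9999] F [ 0.2 -0.8  0.6]
from [ 477.5 -107.1  191.1] yaw 132.3 xyaw 132.3 | d [-0.1   0.04 -0.3 ] spin -78.7 dist 10 q6goal -134 t 24.7
```

Emit:
{"method": "send_rows", "body": {
  "moves": [
    {"jaw":0,"dx":-0.1,"dy":0.04,"dz":-0.3,"spin":-8},
    {"jaw":0,"dx":-0.1,"dy":0.04,"dz":-0.3,"spin":-16},
    {"jaw":0,"dx":-0.1,"dy":0.04,"dz":-0.3,"spin":-24},
    {"jaw":0,"dx":-0.1,"dy":0.04,"dz":-0.3,"spin":-32},
    {"jaw":0,"dx":-0.1,"dy":0.04,"dz":-0.3,"spin":-40},
    {"jaw":0,"dx":-0.1,"dy":0.04,"dz":-0.3,"spin":-48},
    {"jaw":0,"dx":-0.1,"dy":0.04,"dz":-0.3,"spin":-48},
    {"jaw":0,"dx":-0.1,"dy":0.04,"dz":-0.3,"spin":-48}
  ]
}}

```text
t: 25.5
position: [479.6, -108.3, 198.3]
tcp_rot: [0.003, -3.123, -0.009]
force: [0.7, -0.1, -0.2]
opening: 42.8
```

Emit:
{"method": "send_rows", "body": {
  "moves": [
    {"jaw":0,"dx":0,"dy":0,"dz":-0.1,"spin":-8},
    {"jaw":0,"dx":0,"dy":0,"dz":-0.1,"spin":-16},
    {"jaw":0,"dx":0,"dy":0,"dz":-0.1,"spin":-24},
    {"jaw":0,"dx":0,"dy":0,"dz":-0.1,"spin":-30.7},
    {"jaw":0,"dx":0,"dy":0,"dz":-0.1,"spin":-30.7},
    {"jaw":0,"dx":0,"dy":0,"dz":-0.1,"spin":-30.7},
    {"jaw":0,"dx":0,"dy":0,"dz":-0.1,"spin":-30.7}
  ]
}}

```text
t: 26.2
position: [479.5, -108.3, 201.0]
tcp_rot: [0.826, -3.013, -0.017]
force: [-0.6, -0.4, 0.8]
opening: 42.6
```

```bash
python3 wr.py wd_pick 480.5 -108.5 57 72 22 34; python3 go.py 480.5 -108.5 38 211
```

```text
tcp [ 479.5 -108.3  201. ] yaw 210.7
(57.0, 72.0) 942 z 63.2 c [ 478.9 -108.6] wh [35.6 13.9] long yaw 32.6
(22.0, 34.0) 4825 z 27.6 c [ 486.5 -103.4] wh [90.5 65.5] long yaw 32.7
tilt [-0.0195  0.0058 -0.9998] F [-0.2 -0.2  0.5]
from [ 479.5 -108.3  201. ] yaw 210.7 xyaw -149.3 | d [-0.1  -0.1   5.43] spin -0.3 dist 163 q6goal -134 t 26.2
```

View pics/wd_pick.png

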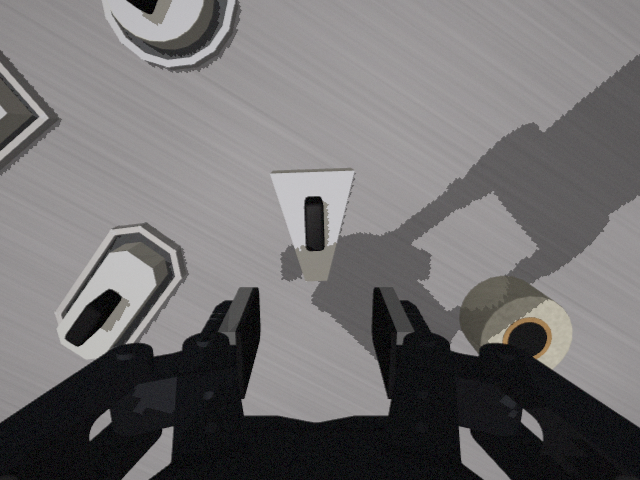

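The wedge's handle is at (314,223) and its tip points at the gripper (row 280, i.e. world +32.6°). The centre is (479,-108.6).

```bash
python3 go.py 479 -108.6 39 212.5
```

```text
tilt [-0.0195  0.0058 -0.9998] F [-0.2 -0.2  0.5]
from [ 479.5 -108.3  201. ] yaw 210.7 xyaw -149.3 | d [-0.06 -0.08  5.4 ] spin -1.8 dist 162 q6goal -135 t 26.2
```

Emit:
{"method": "send_rows", "body": {
  "moves": [
    {"jaw":0,"dx":-0.06,"dy":-0.08,"dz":1.5,"spin":-1.8},
    {"jaw":0,"dx":-0.06,"dy":-0.08,"dz":3,"spin":-1.8},
    {"jaw":0,"dx":-0.06,"dy":-0.08,"dz":4.3,"spin":-1.8},
    {"jaw":0,"dx":-0.06,"dy":-0.08,"dz":5.1,"spin":-1.8},
    {"jaw":0,"dx":-0.06,"dy":-0.08,"dz":5.4,"spin":-1.8},
    {"jaw":0,"dx":-0.06,"dy":-0.08,"dz":5.4,"spin":-1.8},
    {"jaw":0,"dx":-0.06,"dy":-0.08,"dz":5.4,"spin":-1.8},
    {"jaw":0,"dx":-0.06,"dy":-0.08,"dz":5.4,"spin":-1.8}
  ]
}}

```text
t: 27.05
position: [481.0, -109.0, 41.0]
tcp_rot: [0.875, -3.003, -0.014]
force: [-0.0, 0.0, 0.6]
opening: 42.8
```

```bash
python3 go.py 479 -108.6 39 212.5
```

```text
tilt [-0.0157  0.0048 -0.9999] F [-0.   0.   0.6]
from [ 481. -109.   41.] yaw 212.5 xyaw -147.5 | d [0.05 0.05 0.07] spin -0.0 dist 3 q6goal -135 t 27.1
```

Emit:
{"method": "send_rows", "body": {
  "moves": [
    {"jaw":0,"dx":0.05,"dy":0.05,"dz":0.03,"spin":0},
    {"jaw":-1,"dx":0.05,"dy":0.05,"dz":0.03,"spin":0},
    {"jaw":-1,"dx":0.05,"dy":0.05,"dz":0.03,"spin":0},
    {"jaw":-1,"dx":0.05,"dy":0.05,"dz":0.03,"spin":0},
    {"jaw":-1,"dx":0.05,"dy":0.05,"dz":0.03,"spin":0},
    {"jaw":-1,"dx":0.05,"dy":0.05,"dz":0.03,"spin":0},
    {"jaw":-1,"dx":0.05,"dy":0.05,"dz":0.03,"spin":0}
  ]
}}

```text
t: 27.75
position: [479.3, -108.7, 40.8]
tcp_rot: [0.875, -3.004, -0.014]
force: [-1.6, -0.0, 6.2]
opening: 13.1
```

Emit:
{"method": "send_rows", "body": {
  "moves": [
    {"jaw":-1,"dx":0,"dy":0,"dz":-0.7,"spin":0},
    {"jaw":-1,"dx":0,"dy":0,"dz":-1.7,"spin":0},
    {"jaw":-1,"dx":0,"dy":0,"dz":-2.7,"spin":0},
    {"jaw":-1,"dx":0,"dy":0,"dz":-3.7,"spin":0},
    {"jaw":-1,"dx":0,"dy":0,"dz":-4.3,"spin":0},
    {"jaw":-1,"dx":0,"dy":0,"dz":-4.3,"spin":0},
    {"jaw":-1,"dx":0,"dy":0,"dz":-4.3,"spin":0}
  ]
}}

```text
t: 28.45
position: [480.8, -109.1, 168.9]
tcp_rot: [0.875, -3.003, -0.014]
force: [-0.2, -0.2, -2.6]
opening: 13.4
```

```bash
python3 go.py 369 276 165 157
```

```text
tilt [-0.016   0.0049 -0.9999] F [-0.2 -0.2 -2.6]
from [ 480.8 -109.1  168.9] yaw 212.5 xyaw -147.5 | d [-3.75 12.83  0.25] spin 55.5 dist 401 q6goal -30 t 28.4
```

Emit:
{"method": "send_rows", "body": {
  "moves": [
    {"jaw":-1,"dx":-0.4,"dy":1.4,"dz":0,"spin":7},
    {"jaw":-1,"dx":-0.85,"dy":2.9,"dz":0,"spin":14},
    {"jaw":-1,"dx":-1.3,"dy":4.4,"dz":0,"spin":21},
    {"jaw":-1,"dx":-1.7,"dy":5.9,"dz":0,"spin":28},
    {"jaw":-1,"dx":-2.15,"dy":7.4,"dz":0,"spin":35},
    {"jaw":-1,"dx":-2.5,"dy":8.6,"dz":0,"spin":42},
    {"jaw":-1,"dx":-2.5,"dy":8.6,"dz":0,"spin":49},
    {"jaw":-1,"dx":-2.5,"dy":8.6,"dz":0,"spin":55.5}
  ]
}}

```text
t: 29.25
position: [403.2, 149.7, 168.8]
tcp_rot: [-0.625, -3.058, 0.001]
force: [-0.3, 0.2, -2.1]
opening: 13.1
```

Emit:
{"method": "send_rows", "body": {
  "moves": [
    {"jaw":-1,"dx":0,"dy":0,"dz":0,"spin":0}
  ]
}}

```text
t: 29.35
position: [401.7, 149.8, 166.7]
tcp_rot: [-0.623, -3.055, 0.004]
force: [-0.8, 0.1, -1.6]
opening: 13.2
```

```bash
python3 go.py 369 276 165 157
```

```text
tilt [-0.0236  0.0023 -0.9997] F [-0.8  0.1 -1.6]
from [401.7 149.8 166.7] yaw 157.2 xyaw 156.9 | d [2.65 3.44 0.09] spin 0.2 dist 130 q6goal -30 t 29.4
```

Emit:
{"method": "send_rows", "body": {
  "moves": [
    {"jaw":-1,"dx":0.9,"dy":1.15,"dz":0,"spin":0},
    {"jaw":-1,"dx":1.8,"dy":2.3,"dz":0,"spin":0},
    {"jaw":-1,"dx":2.65,"dy":3.44,"dz":0,"spin":0},
    {"jaw":-1,"dx":2.65,"dy":3.44,"dz":0,"spin":0},
    {"jaw":-1,"dx":2.65,"dy":3.44,"dz":0,"spin":0},
    {"jaw":-1,"dx":2.65,"dy":3.44,"dz":0,"spin":0}
  ]
}}

```text
t: 29.95
position: [368.4, 274.6, 166.4]
tcp_rot: [-0.621, -3.054, 0.007]
force: [0.3, 0.0, -2.9]
opening: 12.7
```

```bash
python3 wr.py wd_over 369 276 9 19 132 148; python3 - <<'E'
from w import *
f=load('wrist');C=cloud(f).reshape(-1,3)
for a,b in((132,148),(9,19)):
    P=C[(np.hypot(*(C[:,:2]-(369,276)).T)<85)&(C[:,2]>a)&(C[:,2]<b)];h=cv2.convexHull(P[:,:2].astype(np.float32))
    print(a,cv2.approxPolyDP(h,4,True).reshape(-1,2).round(1).tolist())
E
python3 go.py 369 276 51 157
```

```text
tcp [368.4 274.6 166.4] yaw 157.4
(9.0, 19.0) 1469 z 13.6 c [338.1 290.6] wh [98.7 27.9] long yaw 66.8
(132.0, 148.0) 1004 z 140.7 c [335.2 288.5] wh [66.1  0.9] long yaw 67.0
132 [[348.29998779296875, 318.8999938964844], [322.29998779296875, 258.1000061035156]]
9 [[345.70001220703125, 341.0], [307.20001220703125, 250.10000610351562], [334.1000061035156, 246.5], [366.8999938964844, 324.70001220703125]]
tilt [-2.510e-02  9.000e-04 -9.997e-01] F [ 0.5 -0.7 -2.7]
from [368.7 274.5 166.8] yaw 157.3 xyaw 156.9 | d [-0.08  0.08  3.86] spin 0.3 dist 116 q6goal -30 t 30.0
```

View pics/wd_over.png

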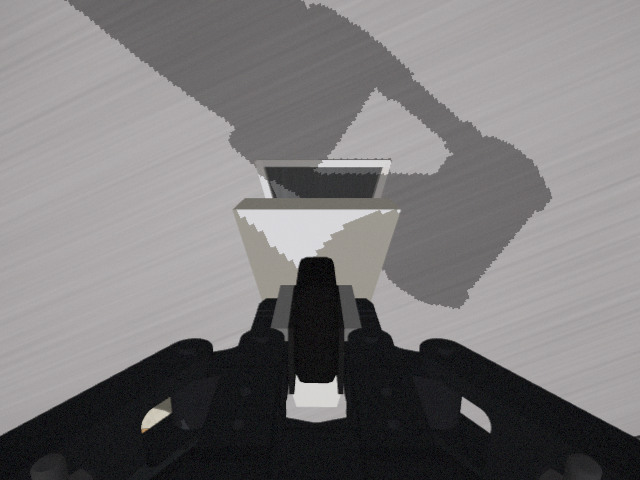

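The plug's butt edge is at row 209 (cols 234-400) and the nest's butt rim at row 161, parallel to it. The plug axis coincides with the TCP, and the nest origin is (371.5,276.3).

```bash
python3 go.py 371.5 276.3 50 157
```

```text
tilt [-2.510e-02  9.000e-04 -9.997e-01] F [ 0.5 -0.7 -2.7]
from [368.7 274.5 166.8] yaw 157.3 xyaw 156.9 | d [-0.15  0.13  3.89] spin 0.3 dist 117 q6goal -30 t 30.0
```

Emit:
{"method": "send_rows", "body": {
  "moves": [
    {"jaw":-1,"dx":-0.15,"dy":0.13,"dz":0.8,"spin":0},
    {"jaw":-1,"dx":-0.15,"dy":0.13,"dz":1.7,"spin":0},
    {"jaw":-1,"dx":-0.15,"dy":0.13,"dz":2.5,"spin":0},
    {"jaw":-1,"dx":-0.15,"dy":0.13,"dz":3.2,"spin":0},
    {"jaw":-1,"dx":-0.15,"dy":0.13,"dz":3.7,"spin":0},
    {"jaw":-1,"dx":-0.15,"dy":0.13,"dz":3.89,"spin":0},
    {"jaw":-1,"dx":-0.15,"dy":0.13,"dz":3.89,"spin":0},
    {"jaw":-1,"dx":-0.15,"dy":0.13,"dz":3.89,"spin":0}
  ]
}}

```text
t: 30.8
position: [372.3, 276.3, 50.6]
tcp_rot: [-0.625, -3.054, 0.005]
force: [0.3, 0.2, -2.2]
opening: 13.2
```

Emit:
{"method": "send_rows", "body": {
  "moves": [
    {"jaw":-1,"dx":0,"dy":0,"dz":0.07,"spin":0},
    {"jaw":-1,"dx":0,"dy":0,"dz":0.14,"spin":0},
    {"jaw":-1,"dx":0,"dy":0,"dz":0.14,"spin":0}
  ]
}}

```text
t: 31.1
position: [373.1, 276.8, 47.2]
tcp_rot: [-0.625, -3.056, 0.003]
force: [-0.3, -0.4, 0.5]
opening: 13.2
```

Emit:
{"method": "send_rows", "body": {
  "moves": [
    {"jaw":-1,"dx":0.02,"dy":0,"dz":0.05,"spin":0},
    {"jaw":-1,"dx":0.03,"dy":0,"dz":0.06,"spin":0},
    {"jaw":-1,"dx":0.03,"dy":0,"dz":0.06,"spin":0}
  ]
}}

```text
t: 31.4
position: [372.8, 277.3, 46.8]
tcp_rot: [-0.624, -3.057, 0.003]
force: [-1.3, -2.5, 7.9]
opening: 13.0
```

Emit:
{"method": "send_rows", "body": {
  "moves": [
    {"jaw":-0.5,"dx":0,"dy":0,"dz":-0.03,"spin":0},
    {"jaw":-0.2,"dx":0,"dy":0,"dz":-0.03,"spin":0},
    {"jaw":0,"dx":0,"dy":0,"dz":-0.03,"spin":0},
    {"jaw":0,"dx":0,"dy":0,"dz":-0.03,"spin":0}
  ]
}}

```text
t: 31.8
position: [372.7, 277.3, 47.6]
tcp_rot: [-0.624, -3.057, 0.003]
force: [0.6, 0.6, -0.2]
opening: 43.3
```

Emit:
{"method": "send_rows", "body": {
  "moves": [
    {"jaw":0,"dx":0,"dy":0,"dz":-1,"spin":0},
    {"jaw":0,"dx":0,"dy":0,"dz":-2.3,"spin":0},
    {"jaw":0,"dx":0,"dy":0,"dz":-3.7,"spin":0},
    {"jaw":0,"dx":0,"dy":0,"dz":-4.7,"spin":0},
    {"jaw":0,"dx":0,"dy":0,"dz":-5,"spin":0},
    {"jaw":0,"dx":0,"dy":0,"dz":-5,"spin":0},
    {"jaw":0,"dx":0,"dy":0,"dz":-5,"spin":0}
  ]
}}

```text
t: 32.5
position: [375.0, 276.4, 195.9]
tcp_rot: [-0.624, -3.056, 0.006]
force: [-0.3, 0.9, -0.2]
opening: 42.8
```

```bash
python3 wr.py wd_done 371 276 61 80 28 40 9 19; python3 - <<'E'
from h import *
f=cam('scene');save(f,'scene_end')
np.savez('/tmp/scene',**f);g=cam('side');np.savez('/tmp/side',**g)
E
python3 m.py | grep -E 'roll|jar'
```

```text
tcp [375.  276.4 195.9] yaw 157.2
(61.0, 80.0) 1016 z 69.4 c [372.8 276.6] wh [13.3 35.3] long yaw -23.2
(28.0, 40.0) 5126 z 33.7 c [381. 273.] wh [64.8 89.9] long yaw -23.2
(9.0, 19.0) 2846 z 13.6 c [379.1 273.3] wh [ 98.9 115.6] long yaw -23.1
roll scene (40, 90) 473 med z 52.1 rect c [472.4  88.7] wh [76.6 75.2] ang 1.8
roll side (40, 90) 168 med z 48.3 rect c [460.3 100.5] wh [51.5 61.7] ang 7.5
jar scene (40, 90) 480 med z 72.0 rect c [ 360.  -490.5] wh [57.3 57.3] ang 61.9
jar side (40, 90) 264 med z 66.1 rect c [ 357.8 -481.2] wh [54.4 57.2] ang 54.4
```

View pics/wd_done.png

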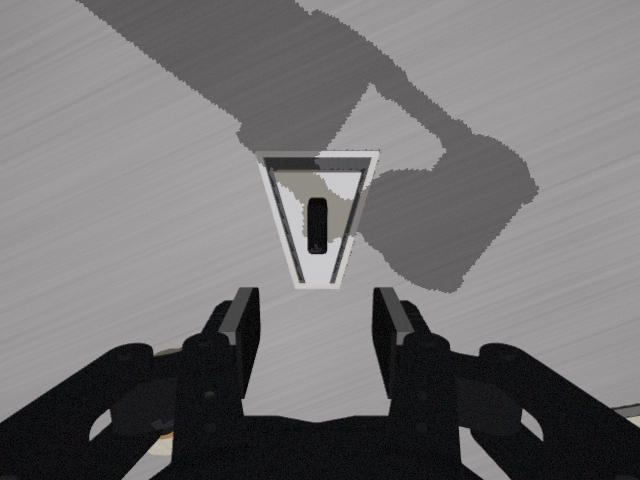

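View pics/scene_end.png

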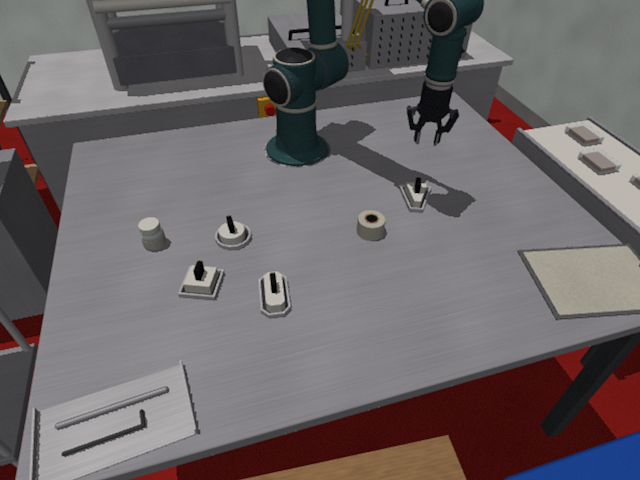

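All four plugs sit in their nests, and the wedge has an even gap round its handle at (317,225). The roll (371,224) and jar (151,235) haven't moved, and the gripper is clear. Handing in.

```bash
python3 -c "
from cell import *
print(job_done(), get_state()['t'])"
```

```text
the job is handed in; nothing more can be done
the job is handed in; nothing more can be done
```

All four white plugs are parked upright in their matching nests, and I handed the job in with the arm clear at about 33 s of the 104 s allowed. I gripped each plug by its handle, and the forces read at the end of each move stayed under 12 N.

**Seating:** In the close look after each placing, every plug top was at 33.6–33.7 mm (34 mm expected), so they sit flat on the nest floors. Each is offset from its nest centre by less than the 8 mm clearance:

| Plug | Offset from nest centre |
|---|---|
| square | under 1 mm |
| oblong | about 2 mm |
| round | about 3 mm |
| wedge | about 2 mm |

The square, oblong and wedge plugs match their nests' angle to within 0.5°.

**Label roll and jar:** The scene camera puts both within about 2 mm of where they started, which is within measurement noise. The side camera could not confirm the roll, because the arm hid part of it and its reading was off by over 10 mm. The scene picture shows the roll in place.

**What disagreed:**
- **Camera offset:** The two fixed cameras differed by about 5 mm in y. I used their average, corrected by the wrist camera.
- **Tool tilt:** The tool drifted up to 1.4° off vertical by the last placing, but the plugs still settled flat.

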